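Lock the pivot of a swing stop

ROBOT

A 6-joint arm with a two-finger parallel gripper is mounted at the origin on a cart in front of the work surface, level with it; the furniture and walls round the work are solid. World frame = base frame: x ahead of the robot, y to its left, z up, the work surface at z = 0. Lengths are in mm, angles in rad, forces in N, time in s.
With the tool pointing down it reaches from about 325 to 775 mm from the base axis. Payload 5.5 kg.
Tool frame: the origin (TCP) lies at the very end of the fingers, on their centre line; the grasp point (between the pads) lies r.hold_point_z behind it (r.hold_point_z is the distance from the TCP to the grasp point, in mm); x points along the fingers, y is the direction in which the jaws open and shut, and the axes are right-handed (so a half turn about x gives the same grasp; the last joint's range is limited). The gripper opens to 88 mm and grips with 3 to 60 N. Pads are 20 mm wide; open, the fingers measure 115 mm over their backs; the gripper's body (75 mm by 178 mm) begins 61 mm behind the grasp point.
Start: joints at [-1.383, 0.091, 1.231, -0, 1.82, -0.057], TCP at [145.416, -582.126, 222.631] pointing down, gripper open.
Joint ranges: [-2.87, 2.87], [-0.86, 2.18], [0.17, 2.46], [-1.51, 4.65], [0.06, 2.69], [-2.65, 2.65]. Speed limits (rad/s): [2.57, 2.57, 3.01, 3.14, 3.14, 3.14].

INTERFACE

Orientations are given as a rotation vector (axis times angle).
In Python, from workcell import r gives the robot as it stands. The module is installed in compiled form; this text tells all that it offers. Calls block until the motion is done:
- r.move_to(position, orientation): joint-space move of the TCP to a pose.
- r.line_to(position, orientation=None, velocity=150, max_force=None): straight line of the TCP; orientation=None keeps the orientation; velocity is the mean speed in mm/s. With max_force (N) it stops when the force on the tool has changed by that much, and returns True; else False.
- r.goto_joints(angles): joint-space move.
- r.set_gripper(opening, f_grip=None): opening from 0.0 (shut) to 1.0 (fully open); f_grip is the grip in N (None keeps the last); returns when the fingers have stopped.
- r.pause(seconds).
- r.solve_ik(position, orientation): joint angles nearest the present ones, or None.
- r.get_state(): the state.
- r.snapshot(name): name is "scene" or "top"; returns a dict with "image" (420x560x3 uint8, blue, green, red), "K" (3x3 intrinsics, pixels), "distortion" ([k1, k2, p1, p2, k3] as OpenCV has them; the pictures are not rectified), "rvec" (rotation vector, rad) and "tvec" (3), from world to camera coordinates, as OpenCV has them. Camera axes: x right, y down, z forward; pixel columns grow to the right and rows downward; lengths in mm; the calibration is good to about 2 mm. A picture is of the moment at which its call begins. There is no depth.
A pose or a line that the arm cannot do raises r.IKError and nothing moves.
- r.finish_job(): hands the job in, once; it reports no verdict.
The state is a dict: "time": time; "joints": joint angles; "qd": joint speeds; "joint_efforts": joint torques, N m; "eef_pos": TCP position; "tool_rot": TCP orientation; "ft_force": force on the tool from outside, world axes, zero at the start; "wrist_torque": the same for the moment, N m; "gripper_width": opening from 0.0 (shut) to 1.0 (fully open).
Only numpy, scipy, OpenCV 4.12 (cv2) and the standard library are available. Lean on these libraries where they do the work, as an engineer would, in place of code of your own. Each camera call takes 0.05 s, during which the arm holds its last target.

TASK

Lock the pivot of the swing-stop jig without losing its setting: slide the thin open spanner fully home on the lower nut, its handle against the left plate bolt, and let go of it. Then swing the lock nut's ball lever clockwise (from above) until it is firmly tight, about 10 N at the ball and never over 15 N. The lower nut must not turn more than some 20 degrees; leave the spanner on it and the things around undisturbed.

Things in the scene. Friction and masses are not known exactly. Their poses are not given: they have to be found in the camera images.
- jig: Swing-stop jig screwed to the bench (plywood base 208 x 200 x 15 mm, fence at the back 47 mm high). Origin: on the bench, on the axis of the upright M20 pivot stud (top 106 mm up). x points to the fence, y left, z up. Its grey steel top plate is smooth and flat, 47 mm above the bench, x = -112 to +43 mm, y = -63 to +63 mm, with two bolt heads at x = -88, y = +36 (left) and -36 mm.
- set_nut_center (a point): Centre of the lower nut: brass hexagon, 30 mm across flats, 34.6 across corners, 14 thick, 0.5 mm above the plate. Its x axis runs parallel to two flats, about 9 deg clockwise (from above) from the jig's x; a spanner pushed on along this x, jaws foremost, has its handle just beside the left bolt. The nut turns with about 0.15 N m; the lock nut drags it round when it is not held.
- set_nut_turn (a joint): Turn of the lower nut in rad, about 0 at the start, positive clockwise seen from above.
- lock_nut: Lock nut above the lower nut: flange 42 mm across, hexagon, steel lever. Origin: stud axis at its underside, 61.5 mm up. Swung clockwise from above it turns almost freely for 0.3 to 0.9 rad until its face meets the lower nut; held there, the pull needed at the ball jumps to about 6 N and rises by 2 N per 0.1 rad. It is tight from about 8 N and stays tight when let go.
- lock_nut_bite (a joint): How far the lock nut has been tightened beyond meeting the lower nut, in rad: 0 until then, 0.1 just tight, 0.2 firmly tight, over 0.5 overtightened. Positive clockwise from above; does not change while the lower nut is dragged along.
- lever_ball (a point): Centre of the lever's black ball, 27 mm diameter, 105 mm from the stud axis, 105.5 mm above the bench. The lever (10 to 14 mm thick) rises from the nut at 14 deg above level. At the start it points to the jig's left, at an angle that says nothing about how far the nut is from meeting the lower one; it swings clockwise from above, towards the fence, at this height.
- rest_bolt (a point): Left bolt head on the top plate (19 mm across, 14 mm high): the point is on its axis, 7 mm above the plate. The lock nut's pull turns the spanner's handle clockwise against it.
- spanner_grip (a point): Flat thin open-ended steel spanner lying on the bench, 193 mm long, 9 mm thick, 0.17 kg. The point is in the handle (18 mm wide), half-way up (4.5 mm). x points along the handle towards the jaws, z up. The handle ends 57 mm behind this point.
- spanner_jaw (a point): Centre of the spanner's jaws, where the nut's centre lies when fully home; 118 mm ahead of the grip point. Jaws 31.5 mm apart, parallel, open towards the spanner's +x; tips 18 mm ahead of this point, slightly flared; throat 18 mm behind it, so that a corner of the nut meets the throat when home. Head 56 mm wide, 9 thick.
- tape_roll: Roll of masking tape, 96 mm across, 24 mm high, a bystander; origin at its underside.
- tape_measure: Yellow tape measure, 66 x 84 x 44 mm, a bystander; origin at its underside.
- pencil: Red carpenter's pencil, 175 mm long, a bystander; origin at its underside.
- pliers: Pliers with red handles, 162 mm long, a bystander; origin at its underside.

How it is judged:
By the outcome, as a careful person would: the job done as asked, in the order asked, and still so for the second after the job is handed in, with the robot touching nothing.
It also fails if it takes over 59 s, if anything falls off the work surface, if the arm or the gripper's body presses on something with over 40 N, if the wrist force passes 120 N, or if a joint passes its speed limit or range.

## Working session

There is one attempt and no reset: what is moved stays moved. The work goes in short steps, each a Python script; the robot and the scene stay as the last script left them, time stands still between calls to the robot, and variables do not carry over. Pictures are saved under pics/ and viewed, and the job is handed in when it is done.

```bash
mkdir -p pics; ls; cat > h.py <<'E'
from workcell import r
import numpy as np, cv2, pickle
def snap(name, fn):
    s=r.snapshot(name); cv2.imwrite('pics/'+fn+'.png', s['image']); pickle.dump(s,open('pics/'+fn+'.pkl','wb')); return s
def load(fn): return pickle.load(open('pics/'+fn+'.pkl','rb'))
def ray(s,px):
    p=cv2.undistortPoints(np.array(px,float).reshape(-1,1,2),np.array(s['K'],float),np.array(s['distortion'],float)).reshape(-1,2)
    R,_=cv2.Rodrigues(np.array(s['rvec'],float)); t=np.array(s['tvec'],float).ravel()
    C=-R.T@t; d=np.c_[p,np.ones(len(p))]@R
    return C,d/np.linalg.norm(d,axis=1,keepdims=True)
def plane(s,px,z):
    C,d=ray(s,px); return C+d*((z-C[2])/d[:,2])[:,None]
def tri(s1,p1,s2,p2):
    C1,d1=ray(s1,[p1]);C2,d2=ray(s2,[p2]);d1=d1[0];d2=d2[0]
    A=np.c_[d1,-d2];k=np.linalg.lstsq(A,C2-C1,rcond=None)[0]
    a=C1+k[0]*d1;b=C2+k[1]*d2
    return (a+b)/2,np.linalg.norm(a-b)
def proj(s,X):
    return cv2.projectPoints(np.array(X,float).reshape(-1,1,3),np.array(s['rvec'],float),np.array(s['tvec'],float),np.array(s['K'],float),np.array(s['distortion'],float))[0].reshape(-1,2)
E
python3 - <<'E'
from h import *
st=r.get_state(); print(st, r.hold_point_z)
for n in('scene','top'):
    s=snap(n,n+'0'); print(n,s['K'],s['distortion']); R=cv2.Rodrigues(np.array(s['rvec'],float))[0]; print(-R.T@np.ravel(s['tvec']),R)
    cv2.imwrite(f'pics/{n}0b.png',cv2.resize(s['image'],(800,600)))
E
```

```text
pics
{'time': 0.0, 'joints': array([-1.38271241e+00,  9.18530091e-02,  1.23185502e+00, -2.23244606e-05,
        1.81978118e+00, -5.66856967e-02]), 'qd': array([ 0.00051683, -0.0003859 , -0.00014967, -0.00118194, -0.001678  ,
       -0.00031439]), 'joint_efforts': array([-5.88307776e-04, -4.46450436e+01, -4.06446004e+01,  6.95916731e-02,
        2.93264352e-02, -1.39930335e-04]), 'eef_pos': array([ 145.345664  , -581.83616363,  221.52780265]), 'tool_rot': array([ 2.09198739,  0.25931963, -2.09229537]), 'ft_force': array([-0.50227596,  0.42179187, -0.41476284]), 'wrist_torque': array([0.05519273, 0.00357032, 0.00532656]), 'gripper_width': 0.9986253743178106} 18.700000000000003
scene [[390.93277997   0.         280.05867787]
 [  0.         390.93277997 209.21367589]
 [  0.           0.           1.        ]] [0.0232896 0.        0.        0.        0.       ]
[-52.95086945 419.56020992 975.21547903] [[-0.62739235 -0.77862099  0.01132228]
 [-0.56662235  0.44649924 -0.69251537]
 [ 0.53415161 -0.4408943  -0.72131426]]
top [[417.99760815   0.         270.75434191]
 [  0.         417.99760815 206.16907982]
 [  0.           0.           1.        ]] [-0.06266053  0.          0.          0.          0.        ]
[ 496.48636876 -108.07174059 1180.06745843] [[-0.00981655 -0.99981195  0.01672451]
 [-0.99635989  0.00836357 -0.08483521]
 [ 0.08467938 -0.01749642 -0.99625463]]
```

View pics/scene0b.png

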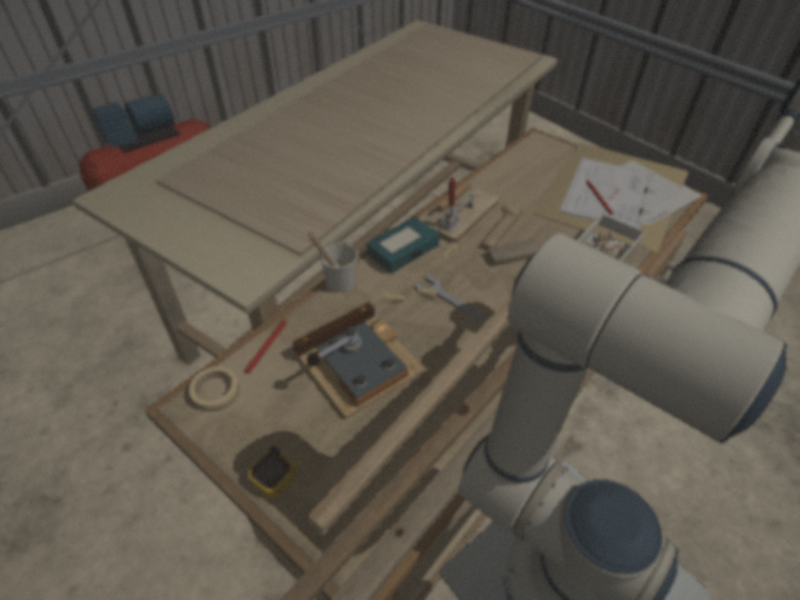

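View pics/top0b.png

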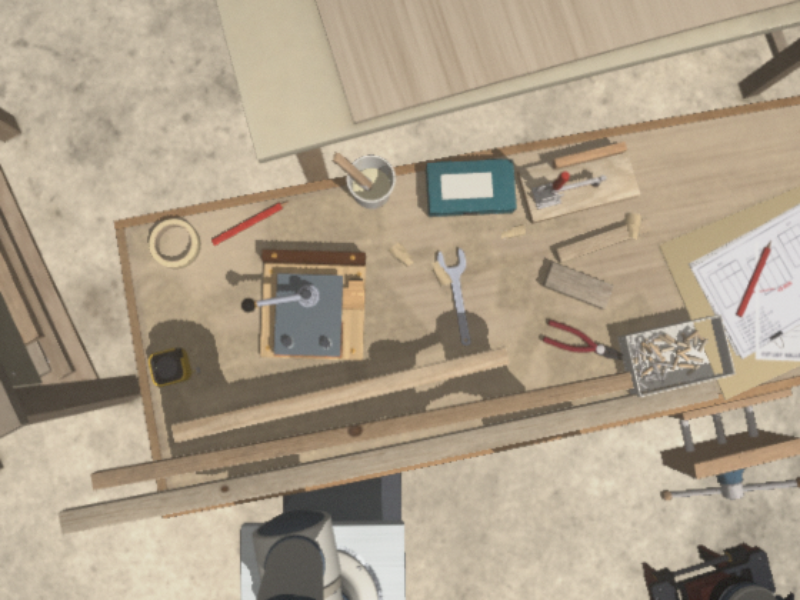

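```bash
python3 - <<'E'
from h import *
t=load('top0')['image']; s=load('scene0')['image']
cv2.imwrite('pics/c1.png',cv2.resize(t[165:260,155:275],None,fx=6,fy=6,interpolation=cv2.INTER_CUBIC))
cv2.imwrite('pics/c2.png',cv2.resize(t[165:250,270:370],None,fx=7,fy=7,interpolation=cv2.INTER_CUBIC))
g=cv2.convertScaleAbs(s,alpha=1.5)
cv2.imwrite('pics/c3.png',cv2.resize(g[200:300,180:310],None,fx=6,fy=6,interpolation=cv2.INTER_CUBIC))
cv2.imwrite('pics/c4.png',cv2.resize(g[180:240,270:360],None,fx=8,fy=8,interpolation=cv2.INTER_CUBIC))
E
```

```text
(no output)
```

View pics/c1.png

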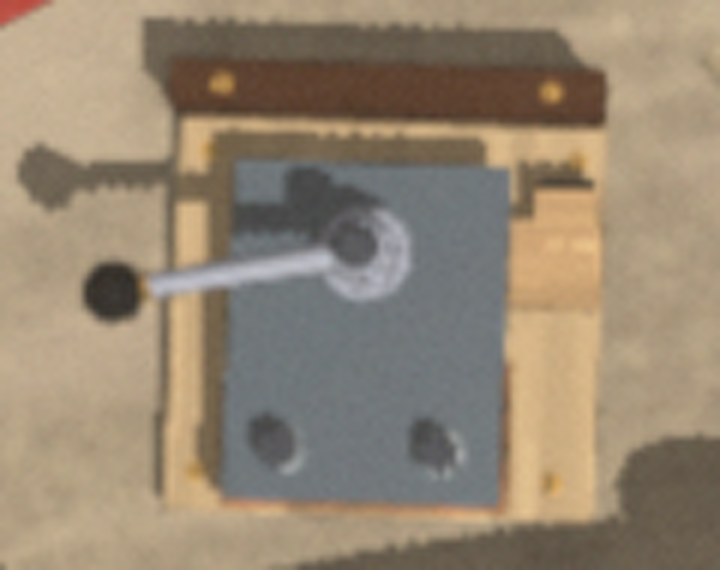

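View pics/c2.png

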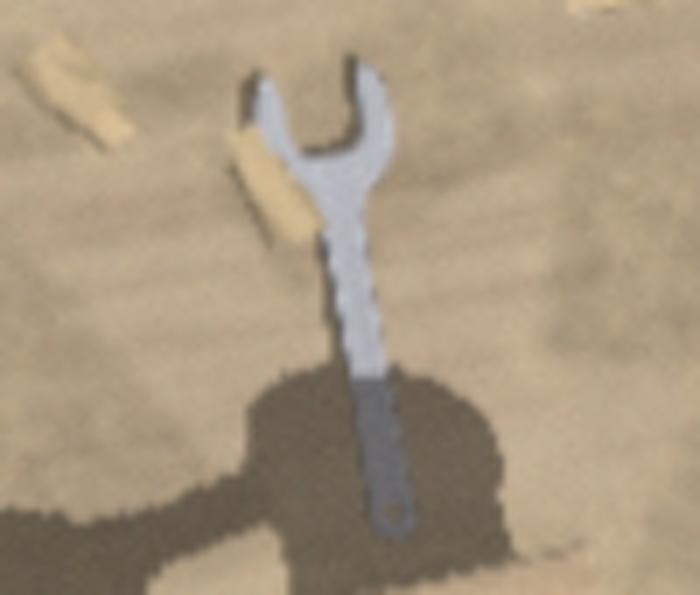

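View pics/c3.png

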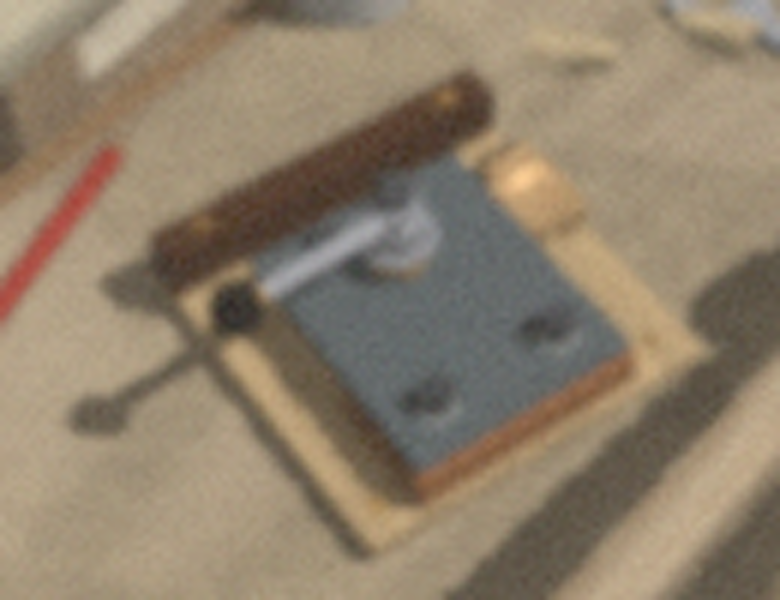

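View pics/c4.png

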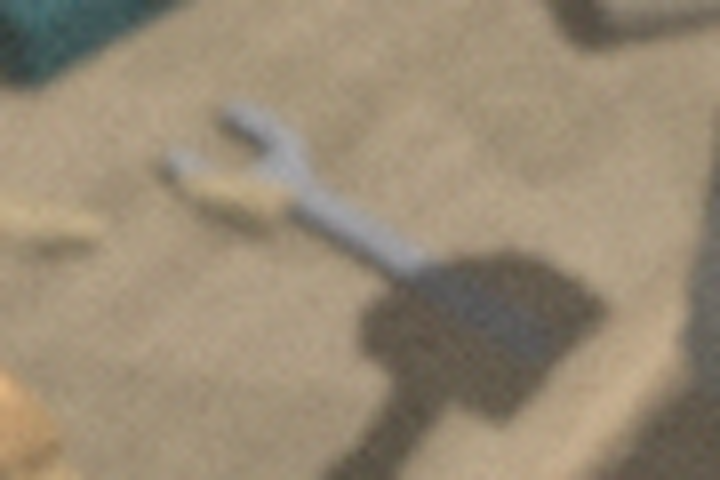

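```bash
cat > m.py <<'E'
from h import *
t=load('top0'); s=load('scene0')
def mask(im,x0,y0,x1,y1,f,k=4):
    c=cv2.resize(im[y0:y1,x0:x1],None,fx=k,fy=k,interpolation=cv2.INTER_LINEAR)
    m=(f(c.astype(int))*255).astype(np.uint8)
    n,l,st,ce=cv2.connectedComponentsWithStats(m)
    i=1+np.argmax(st[1:,4]); m=(l==i).astype(np.uint8)*255
    return c,m
def topx(p,x0,y0,k=4): return (np.asarray(p,float)+.5)/k-.5+[x0,y0]
E
python3 - <<'E'
from m import *
blue=lambda c:(c[...,0]-c[...,2]>0)
dark=lambda c:(c.max(-1)<60)
for nm,S,bx in(('top',t,(155,165,275,260)),('scn',s,(180,200,310,300))):
    c,m=mask(S['image'],*bx,blue,6); cv2.imwrite(f'pics/mj_{nm}.png',np.where(m[...,None]>0,c,c//4))
    cn=max(cv2.findContours(m,0,1)[0],key=cv2.contourArea)
    hull=cv2.convexHull(cn); ap=cv2.approxPolyDP(hull,12,True).reshape(-1,2); print(nm,topx(ap,bx[0],bx[1],6).round(2).tolist())
for nm,S,bx in(('top',t,(270,165,370,250)),('scn',s,(270,180,360,240))):
    c,m=mask(S['image'],*bx,lambda c:(c[...,0]-c[...,2]>-6),7); cv2.imwrite(f'pics/ms_{nm}.png',np.where(m[...,None]>0,c,c//4))
E
```

```text
top [[194.75, 191.92], [238.75, 194.08], [236.42, 247.92], [192.92, 246.25], [180.58, 211.25]]
scn [[254.75, 226.75], [282.08, 257.08], [249.25, 276.25], [223.58, 243.42]]
```

```bash
cd pics; python3 -c "
import cv2,numpy as np
a=[cv2.resize(cv2.imread(f),(400,300)) for f in('mj_top.png','mj_scn.png','ms_top.png','ms_scn.png')]
cv2.imwrite('mm.png',np.vstack([np.hstack(a[:2]),np.hstack(a[2:])]))"
```

```text
(no output)
```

View pics/mm.png

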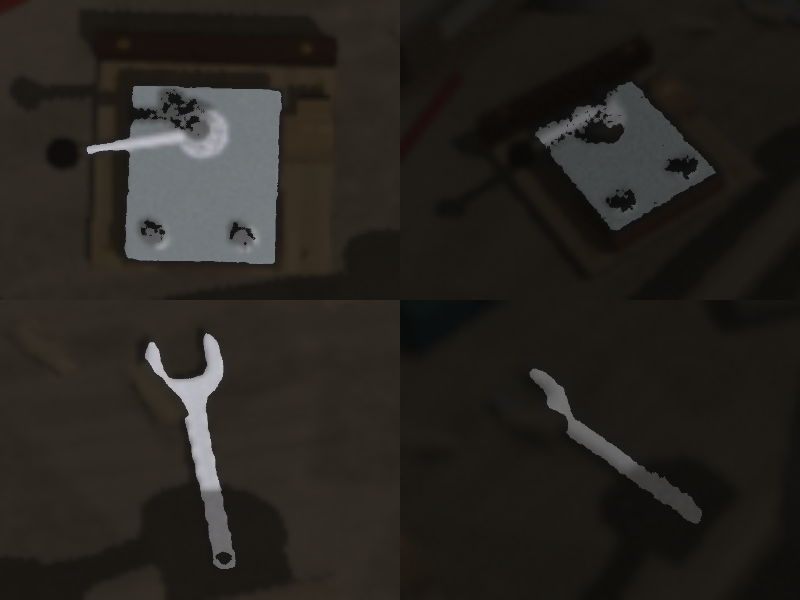

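```bash
cat >> m.py <<'E'
def fitline(P):
    c=P.mean(0);u,sv,v=np.linalg.svd(P-c);d=v[0];e=np.abs((P-c)@v[1]);k=e<2*np.median(e)+.2
    P=P[k];c=P.mean(0);u,sv,v=np.linalg.svd(P-c);return c,v[0],np.sqrt(np.mean(((P-c)@v[1])**2))
def inter(a,b):
    k=np.linalg.solve(np.c_[a[1],-b[1]],b[0]-a[0]);return a[0]+k[0]*a[1]
def platefit(S,bx,corn,z):
    c,m=mask(S['image'],*bx,lambda c:(c[...,0]-c[...,2]>0),6)
    cn=max(cv2.findContours(m,0,1)[0],key=cv2.contourArea).reshape(-1,2)
    W=plane(S,topx(cn,bx[0],bx[1],6),z)[:,:2]
    C=plane(S,corn,z)[:,:2]; L=[]
    for i in range(4):
        a,b=C[i],C[(i+1)%4];d=(b-a)/np.linalg.norm(b-a);q=(W-a)@d;e=(W-a)@[-d[1],d[0]]
        k=(q>8)&(q<np.linalg.norm(b-a)-8)&(abs(e)<4); L.append(fitline(W[k])); 
    return np.array([inter(L[i-1],L[i]) for i in range(4)]),L
E
python3 - <<'E'
from m import *
# order: FR(43,-63), BR(-112,-63), BL(-112,63), FL(43,63)
tc=[[238.75,194.08],[236.42,247.92],[192.92,246.25],[194.75,191.92]]
sc=[[254.75,226.75],[282.08,257.08],[249.25,276.25],[223.58,243.42]]
M=np.array([[43,-63],[-112,-63],[-112,63],[43,63]],float)
for i in range(3): print('tri',tri(t,tc[i],s,sc[i]))
for S,bx,cc in((t,(155,165,275,260),tc),(s,(180,200,310,300),sc)):
    P,L=platefit(S,bx,cc,47); print(P.round(1).tolist(),[round(l[2],2) for l in L])
    print([np.linalg.norm(P[i]-P[(i+1)%4]).round(1) for i in range(4)])
    n=4 if S is t else 3
    A=[];b=[]
    H=cv2.estimateAffinePartial2D(M[:n],P[:n])[0]; print('pose org',H[:,2].round(1),'deg',np.degrees(np.arctan2(H[1,0],H[0,0])).round(2),'scale',np.hypot(H[0,0],H[1,0]).round(4))
# bolts/ball/stud/spanner
for nm,S,bx in(('top',t,(155,165,275,260)),('scn',s,(180,200,310,300))):
    c=cv2.resize(S['image'][bx[1]:bx[3],bx[0]:bx[2]],None,fx=6,fy=6)
    m=(c.astype(int).max(-1)<(60 if nm=='top' else 40)).astype(np.uint8)
    n,l,st,ce=cv2.connectedComponentsWithStats(m)
    for i in range(1,n):
        if st[i,4]>300: print(nm,topx(ce[i],bx[0],bx[1],6).round(2),(st[i,2:]/6).round(1))
E
```

```text
tri (array([627.68179367, -40.23767868,  41.44103267]), np.float64(1.340348598211613))
tri (array([481.11279158, -33.21624328,  41.44540768]), np.float64(1.8346474316976804))
tri (array([486.03139988,  83.71794717,  43.54340093]), np.float64(0.07800210227835516))
[[629.3, -40.8], [481.1, -35.2], [484.8, 86.0], [634.3, 79.4]] [np.float64(0.33), np.float64(0.34), np.float64(0.4), np.float64(0.24)]
[np.float64(148.3), np.float64(121.3), np.float64(149.7), np.float64(120.4)]
pose org [590.5  21.1] deg -2.23 scale 0.9603
[[625.3, -36.7], [479.0, -30.9], [483.0, 86.8], [627.4, 78.3]] [np.float64(0.6), np.float64(0.53), np.float64(0.57), np.float64(1.43)]
[np.float64(146.4), np.float64(117.7), np.float64(144.7), np.float64(115.0)]
pose org [586.6  24.2] deg -1.98 scale 0.9417
top [173.12 212.85] [  6.5   6.5 206.2]
scn [218.23 251.88] [ 4.7  4.8 73.7]
```

```bash
cat >> m.py <<'E'
def sample(im,p):
    m=p.astype(np.float32).reshape(-1,1,2); return cv2.remap(im,m[...,0],m[...,1],cv2.INTER_CUBIC).reshape(-1,im.shape[-1])
def edges(S,a,b,z,half=8,chan=lambda c:c.astype(float)[...,0]-0.0*c[...,2],n=40,f0=.08,f1=.92,sign=0):
    """edge points (world, plane z) near segment a-b: strongest gradient along normal, subpixel"""
    a=np.array(a,float);b=np.array(b,float);d=(b-a)/np.linalg.norm(b-a);nrm=np.array([-d[1],d[0]])
    h=np.arange(-half,half+.01,.25);out=[]
    im=cv2.GaussianBlur(S['image'],(0,0),.6)
    for f in np.linspace(f0,f1,n):
        q=a+f*(b-a)+h[:,None]*nrm
        v=chan(sample(im,proj(S,np.c_[q,np.full(len(h),z)])))
        v=cv2.GaussianBlur(v.reshape(-1,1),(1,0+9),1.5).ravel() if True else v
        g=np.gradient(v)*(sign if sign else 1); g=g if sign else abs(g)
        i=int(np.argmax(g))
        if 0<i<len(h)-1 and g[i]>0:
            dd=(g[i-1]-g[i+1])/(2*(g[i-1]-2*g[i]+g[i+1]) or 1)
            out.append(q[i]+nrm*.25*dd)
    return np.array(out)
E
python3 - <<'E'
from m import *
M=np.array([[43,-63],[-112,-63],[-112,63],[43,63]],float)
br=lambda c:c.astype(float)[...,0]-c.astype(float)[...,2]
for nm,S,P in(('top',t,[[630,-42],[480,-36],[484,87],[635,81]]),('scn',s,[[627,-39],[478,-33],[482,89],[630,82]])):
  P=np.array(P,float)
  for it in range(2):
    L=[]
    for i in range(4):
        L.append(fitline(edges(S,P[i],P[(i+1)%4],47,6,br)))
    P=np.array([inter(L[i-1],L[i]) for i in range(4)])
  print(nm,P.round(1).tolist(),[round(l[2],2) for l in L],[np.linalg.norm(P[i]-P[(i+1)%4]).round(1) for i in range(4)])
  n=4
  H=cv2.estimateAffinePartial2D(M[:n],P[:n])[0]; print('pose org',H[:,2].round(1),'deg',np.degrees(np.arctan2(H[1,0],H[0,0])).round(2),'scale',np.hypot(H[0,0],H[1,0]).round(4), 'line degs',[np.degrees(np.arctan2(l[1][1],l[1][0])).round(1) for l in L])
  px=proj(S,np.c_[P,np.full(4,47)]); np.save(f'pics/pc_{nm}.npy',px)
pt=np.load('pics/pc_top.npy');ps=np.load('pics/pc_scn.npy')
for i in range(4): print(tri(t,pt[i],s,ps[i]))
print('ball',tri(t,[173.12,212.85],s,[218.23,251.88]), plane(t,[[173.12,212.85]],105.5),plane(s,[[218.23,251.88]],105.5))
# flange
c=t['image'][195:222,200:232].astype(int); b=cv2.resize(t['image'][195:222,200:232],None,fx=12,fy=12,interpolation=cv2.INTER_CUBIC)
m=(b.min(-1)>135).astype(np.uint8); cv2.imwrite('pics/fl.png',np.hstack([b,cv2.cvtColor(m*255,8)]))
E
```

```text
top [[631.2, -43.8], [477.1, -38.1], [482.5, 88.4], [637.0, 82.3]] [np.float64(0.62), np.float64(0.51), np.float64(0.52), np.float64(0.51)] [np.float64(154.2), np.float64(126.7), np.float64(154.6), np.float64(126.3)]
pose org [591.4  20.8] deg -2.33 scale 0.9991 line degs [np.float64(177.9), np.float64(87.6), np.float64(-2.3), np.float64(-92.6)]
scn [[632.6, -43.3], [472.6, -35.5], [477.3, 91.2], [635.4, 82.6]] [np.float64(1.01), np.float64(0.97), np.float64(0.72), np.float64(1.35)] [np.float64(160.2), np.float64(126.8), np.float64(158.3), np.float64(125.9)]
pose org [588.3  21.8] deg -2.93 scale 1.0109 line degs [np.float64(177.2), np.float64(87.9), np.float64(-3.1), np.float64(-91.2)]
(array([631.58679516, -43.35014273,  47.73048361]), np.float64(1.3397426224964162))
(array([476.6073841 , -38.15916218,  40.71422527]), np.float64(1.2206008194931983))
(array([481.97006503,  89.14066805,  39.75269235]), np.float64(1.4669067053818108))
(array([636.92202799,  82.27211493,  45.35234484]), np.float64(0.862230360761729))
ball (array([572.69564828, 125.31024778, 101.37645878]), np.float64(0.7985608065206865)) [[572.66371344 124.73112294 105.5       ]] [[569.43135219 126.43136154 105.5       ]]
```

View pics/fl.png

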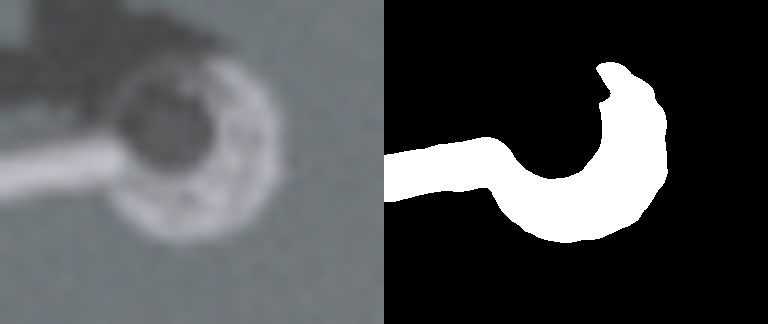

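```bash
cat >> m.py <<'E'
def spanfit(S,bx,z,thr=-6,k=7,verbose=True):
    c,m=mask(S['image'],*bx,lambda c:(c[...,0]-c[...,2]>thr),k)
    ys,xs=np.nonzero(m); W=plane(S,topx(np.c_[xs,ys],bx[0],bx[1],k),z)[:,:2]
    return W
E
python3 - <<'E'
from m import *
for nm,S,bx in(('top',t,(270,165,370,250)),('scn',s,(270,180,360,240))):
    W=spanfit(S,bx,9); c,d,_=fitline(W); c=W.mean(0)
    u,sv,v=np.linalg.svd(W-c,full_matrices=False); d=v[0]*np.sign(v[0][0])
    for it in range(3):
        q=(W-c)@d; e=(W-c)@[-d[1],d[0]]
        lo=q.min(); bins=np.arange(lo+14,lo+105,2); mids=[];ws=[]
        for b in bins:
            k=(q>b)&(q<b+2); mids.append((b+1,(e[k].max()+e[k].min())/2)); ws.append(np.ptp(e[k]))
        mids=np.array(mids); p=np.polyfit(mids[:,0],mids[:,1],1)
        n=np.array([-d[1],d[0]]); c=c+n*np.polyval(p,0); d=d+n*p[0]; d/=np.linalg.norm(d)
    q=(W-c)@d;e=(W-c)@[-d[1],d[0]]
    print(nm,'deg',np.degrees(np.arctan2(d[1],d[0])).round(2),'len',np.ptp(q).round(1),'end',(c+d*q.min()).round(1),'tip',(c+d*q.max()).round(1),'w',np.mean(ws).round(1),'e range',e.min().round(1),e.max().round(1),'grip from end',(c+d*(q.min()+57)).round(1),'jaw',(c+d*(q.min()+175)).round(1))
    # throat: along axis gap
    k=abs(e)<2; print('throat at', (q[k].max()-q.min()).round(1))
    for sgn in(1,-1): kk=sgn*e>8; print('tip',(q[kk].max()-q.min()).round(1))
    print(proj(S,np.r_[c+d*q.min(),9]),proj(S,np.r_[c+d*q.max(),9]))
E
```

```text
top deg 9.42 len 188.1 end [ 497.7 -283.2] tip [ 683.2 -252.5] w 14.5 e range -27.7 26.1 grip from end [ 553.9 -273.9] jaw [ 670.3 -254.6]
throat at 154.5
tip 187.6
tip 188.1
[[326.24463084 240.65544524]] [[314.07903827 175.18542509]]
scn deg 9.49 len 185.2 end [ 494.4 -281.1] tip [ 677.1 -250.6] w 16.6 e range -28.5 9.8 grip from end [ 550.6 -271.7] jaw [ 667.  -252.3]
throat at 130.3
tip 120.1
tip 185.2
[[337.66548394 223.1065895 ]] [[295.00118431 196.83859589]]
```

```bash
cat >> h.py <<'E'
from scipy.spatial.transform import Rotation as Ro
def ori(deg,flip=1):
    a=np.radians(deg); x=np.array([0,0,-1.]); y=flip*np.array([-np.sin(a),np.cos(a),0]); return Ro.from_matrix(np.c_[x,y,np.cross(x,y)]).as_rotvec()
J=np.array([591.4,20.8]); JA=-2.33
def jig(x,y,a=JA):
    a=np.radians(a); return J+[np.cos(a)*x-np.sin(a)*y,np.sin(a)*x+np.cos(a)*y]
E
python3 - <<'E'
from h import *
print(Ro.from_rotvec(r.get_state()['tool_rot']).as_matrix().round(2))
d=np.array([np.cos(np.radians(9.45)),np.sin(np.radians(9.45))])
t=load('top0');s=load('scene0')
print('end',tri(t,[326.24,240.66],s,[337.67,223.11]))
g=np.array([551.5,-274.3])-5*d; print(g)
for f in(1,-1):
    for z in (1.5,120): print(f,r.solve_ik(list(g)+[z],ori(9.45,f)))
    for k in(-45,0): 
        A=-11.33; p=J+(k-123)*np.array([np.cos(np.radians(A)),np.sin(np.radians(A))]); print(p,r.solve_ik(list(p)+[48.5],ori(A,f)))
E
```

```text
[[-0.    0.24 -0.97]
 [ 0.   -0.97 -0.24]
 [-1.   -0.   -0.  ]]
end (array([ 497.39338726, -284.25192564,    4.21882803]), np.float64(0.8657127317525569))
[ 546.56785371 -275.12093423]
1 [-5.21925578e-01  1.91422839e-01  1.51615656e+00 -4.44089210e-16
  1.43401326e+00 -2.25765552e+00]
1 [-5.21925578e-01  1.26578890e-01  1.37399654e+00 -4.44089210e-16
  1.64101722e+00 -2.25765552e+00]
[426.67399627  53.80520709] [ 0.04629906 -0.34914595  1.94250449  0.          1.54823412 -1.32675146]
[470.79703298  44.96452662] [ 0.02326554 -0.2209129   1.838471    0.          1.52403455 -1.34978499]
-1 [-5.21925578e-01  1.91422839e-01  1.51615656e+00 -4.44089210e-16
  1.43401326e+00  8.83937135e-01]
-1 [-5.21925578e-01  1.26578890e-01  1.37399654e+00 -4.44089210e-16
  1.64101722e+00  8.83937135e-01]
[426.67399627  53.80520709] [ 4.62990620e-02 -3.49145954e-01  1.94250449e+00 -4.44089210e-16
  1.54823412e+00  1.81484119e+00]
[470.79703298  44.96452662] [ 2.32655374e-02 -2.20912896e-01  1.83847100e+00 -4.44089210e-16
  1.52403455e+00  1.79180767e+00]
```

```bash
python3 - <<'E'
from h import *
o=ori(9.45,-1); g=[546.6,-275.1]
r.move_to(g+[110],o)
r.set_gripper(0.6,50)
print(r.line_to(g+[30],o,velocity=120))
s=snap('scene','sc1'); print(r.get_state()['eef_pos'],r.get_state()['time'], proj(s,[g+[30]]))
snap('top','tp1')
cv2.imwrite('pics/sc1c.png',cv2.resize(s['image'][150:250,260:390],None,fx=6,fy=6))
E
```

```text
False
[ 547.27816123 -275.48002903   31.34008792] 3.5583 [[326.09592868 210.61614372]]
```

View pics/sc1c.png

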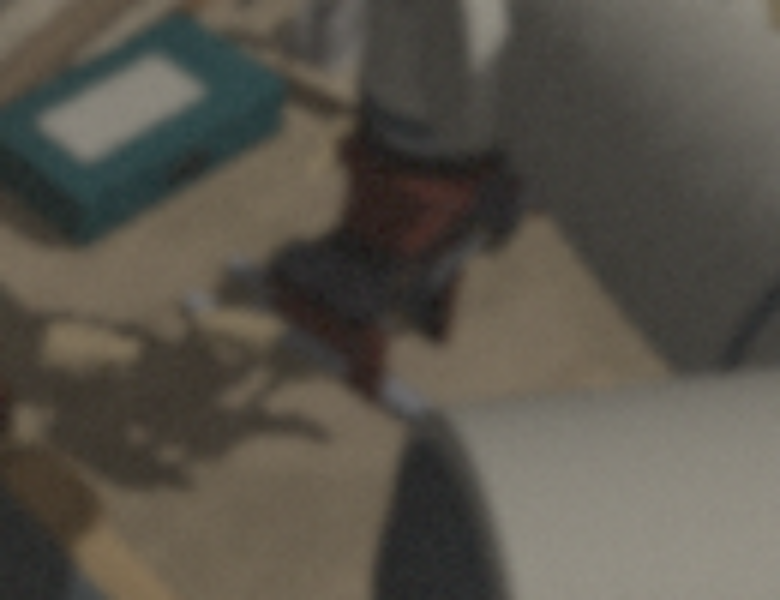

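View pics/tp1.png

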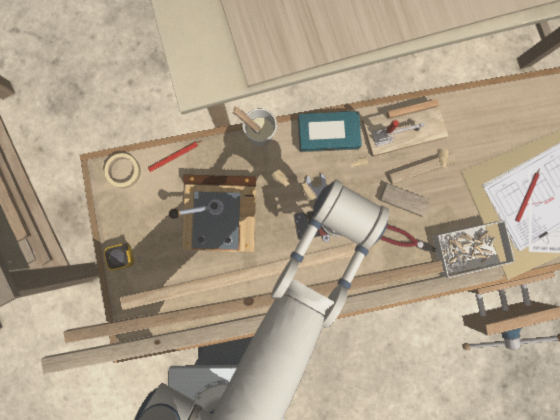

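```bash
python3 - <<'E'
from h import *
o=ori(9.45,-1); g=[546.6,-275.1]
print(r.line_to(g+[2.0],o,velocity=60,max_force=6), r.get_state()['eef_pos'],r.get_state()['ft_force'])
r.set_gripper(0.0,55); print(r.get_state()['gripper_width']*88)
r.line_to(g+[60],o,velocity=100)
st=r.get_state(); print(st['eef_pos'],st['ft_force'],st['wrist_torque'],st['gripper_width']*88,st['time'])
A=-11.33; d=np.array([np.cos(np.radians(A)),np.sin(np.radians(A))])
p=J+(-45-123)*d
r.move_to(list(p)+[95],ori(A,-1))
st=r.get_state(); print(st['eef_pos'],st['gripper_width']*88,st['time'])
for n in('scene','top'):
    s=snap(n,n+'2')
    cv2.imwrite(f'pics/{n}2b.png',cv2.resize(s['image'][150:285,150:330],None,fx=4.4,fy=4.4,interpolation=cv2.INTER_CUBIC))
E
```

```text
True [ 5.45769554e+02 -2.74665785e+02  3.87003103e-01] [-0.34651263  0.41833412  4.93646043]
17.423191635903166
[ 546.23549525 -274.85970357   59.28593754] [-0.77844005  0.18914046 -1.7209344 ] [-0.02241403  0.12761856 -0.0150925 ] 17.550622234685868 5.5
[426.93251968  53.37056664  94.84417424] 17.48935073651551 6.825
```

View pics/scene2b.png

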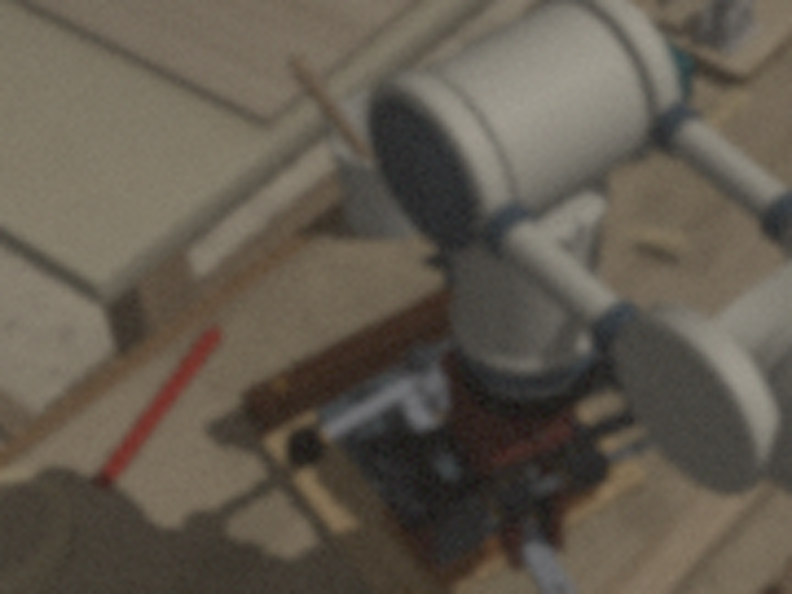

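View pics/top2b.png

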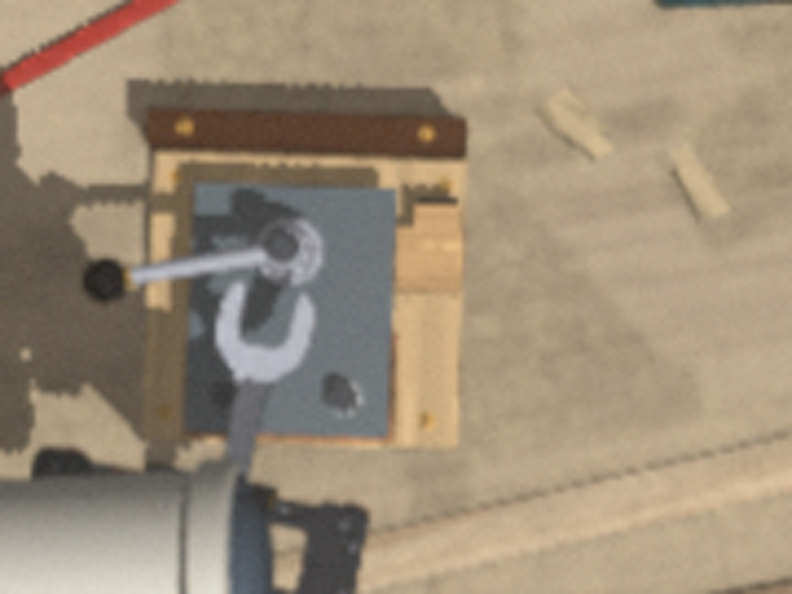

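```bash
cat > q.py <<'E'
from m import *
def headfit(fn,z,exp_tcp,A,grab=123):
    S=load(fn); d=np.array([np.cos(np.radians(A)),np.sin(np.radians(A))]); n=np.array([-d[1],d[0]])
    j=np.array(exp_tcp[:2])+grab*d
    # rectified patch in spanner frame, 0.5mm/px ; rows: along +d downwards from +40 to -60 ; cols: lateral +40..-40
    a=np.arange(40,-60,-.5); b=np.arange(45,-45,-.5)
    AA,BB=np.meshgrid(a,b,indexing='ij'); P=j+AA[...,None]*d+BB[...,None]*n
    px=proj(S,np.c_[P.reshape(-1,2),np.full(AA.size,z)]).astype(np.float32).reshape(AA.shape+(2,))
    im=cv2.remap(S['image'],px[...,0],px[...,1],cv2.INTER_CUBIC)
    return im,a,b,j,d,n
E
python3 - <<'E'
from q import *
tcp=r.get_state()['eef_pos']; print(tcp)
im,a,b,j,d,n=headfit('top2',tcp[2]-.8+9,tcp,-11.33)
m=(im.min(-1)>140).astype(np.uint8)
cv2.imwrite('pics/hf.png',cv2.resize(np.hstack([im,cv2.cvtColor(m*255,8)]),None,fx=2,fy=2))
g=im.astype(float).mean(-1)
for al in range(16,-30,-3):
    row=m[np.argmin(abs(a-al))]; dd=np.diff(row.astype(int)); print(al,[(float(b[i]),int(v)) for i,v in enumerate(dd) if v])
E
```

```text
[427.03873697  53.1660586   94.83755988]
16 [(25.0, 1), (17.0, -1), (-15.0, 1), (-22.0, -1)]
13 [(26.5, 1), (17.0, -1), (-14.5, 1), (-25.0, -1)]
10 [(27.0, 1), (16.5, -1), (-14.0, 1), (-26.0, -1)]
7 [(28.0, 1), (16.5, -1), (-14.0, 1), (-26.5, -1)]
4 [(28.5, 1), (17.0, -1), (-14.0, 1), (-27.0, -1)]
1 [(28.0, 1), (17.0, -1), (-13.5, 1), (-27.0, -1)]
-2 [(28.0, 1), (17.0, -1), (-13.5, 1), (-26.5, -1)]
-5 [(29.0, 1), (16.5, -1), (-13.5, 1), (-26.0, -1)]
-8 [(29.0, 1), (15.5, -1), (-13.0, 1), (-26.5, -1)]
-11 [(28.5, 1), (15.0, -1), (-11.5, 1), (-26.5, -1)]
-14 [(28.0, 1), (12.5, -1), (-8.5, 1), (-25.5, -1)]
-17 [(27.5, 1), (-25.0, -1)]
-20 [(26.0, 1), (-24.0, -1)]
-23 [(23.0, 1), (-22.5, -1)]
-26 [(21.0, 1), (-20.0, -1)]
-29 [(18.0, 1), (-16.0, -1)]
```

View pics/hf.png

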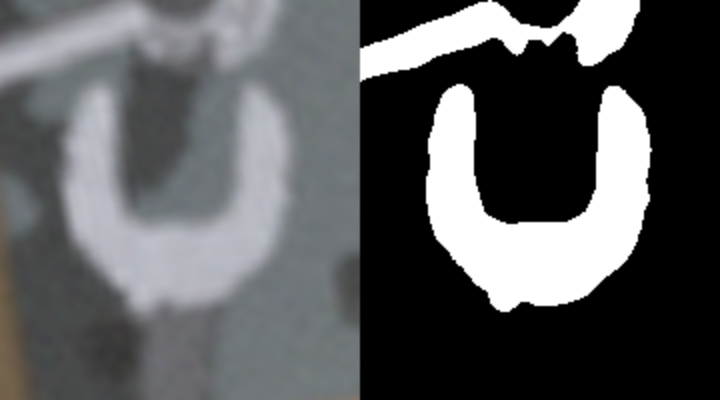

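```bash
python3 - <<'E'
from q import *
for z in(62,66,70): print(plane(t,[[215.2,206.9]],z).round(1))
for i in range(4): print(r.get_state()['eef_pos'].round(2)); r.pause(.02)
im=t['image']; 
# rectify around J at z=47 jig frame to see bolts/nut
a=np.arange(40,-120,-.5);b=np.arange(70,-70,-.5);AA,BB=np.meshgrid(a,b,indexing='ij')
P=np.array([jig(x,y) for x,y in zip(AA.ravel(),BB.ravel())])
px=proj(t,np.c_[P,np.full(len(P),64.)]).astype(np.float32).reshape(AA.shape+(2,))
o=cv2.remap(im,px[...,0],px[...,1],cv2.INTER_CUBIC); o=cv2.resize(o,None,fx=1.8,fy=1.8)
for (x,y,rr) in((0,0,21),):
    c=(int((70-y)*2*1.8),int((40-x)*2*1.8)); cv2.circle(o,c,int(rr*3.6),(0,255,0),1)
cv2.imwrite('pics/rect.png',o)
E
```

```text
[[590.8  21.3  62. ]]
[[590.5  20.8  66. ]]
[[590.1  20.4  70. ]]
[427.04  53.17  94.84]
[427.04  53.17  94.86]
[427.02  53.15  94.84]
[427.    53.17  94.84]
```

View pics/rect.png

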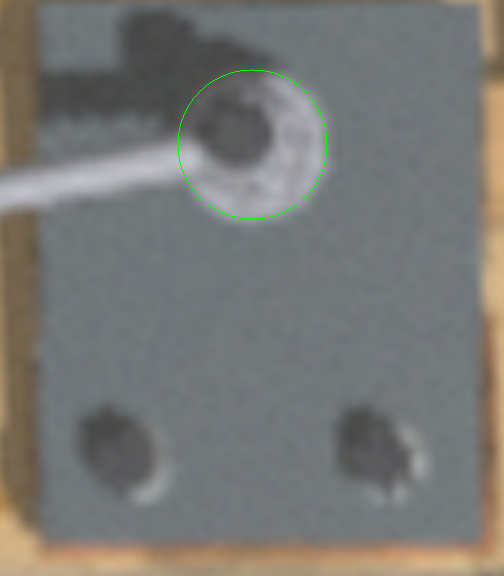

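```bash
cat >> h.py <<'E'
A=-11.33; D=np.array([np.cos(np.radians(A)),np.sin(np.radians(A))]); N=np.array([-D[1],D[0]])
def cmd(k,lat=0): return J+(k-124.7)*D+(-0.45+lat)*N   # jaw at k mm along the nut axis
def st(): 
    q=r.get_state(); k=(q['eef_pos'][:2]-J)@D+124.2; f=q['ft_force']
    print('t %.2f k %.2f lat %.2f z %.2f f_d %.2f f_n %.2f f_z %.2f grip %.2f tq'%(q['time'],k,(q['eef_pos'][:2]-J)@N+1.0,q['eef_pos'][2],f[:2]@D,f[:2]@N,f[2],q['gripper_width']*88),q['wrist_torque'].round(2)); return q
E
python3 - <<'E'
from h import *
o=ori(A,-1); p=list(cmd(-44.5)); st()
r.line_to(p+[70],o,velocity=80); q=st(); 
h=r.line_to(p+[46],o,velocity=25,max_force=4); print(h); q=st()
for n in('scene','top'):
    s=snap(n,n+'3')
cv2.imwrite(f'pics/top3b.png',cv2.resize(s['image'][180:285,150:290],None,fx=5.6,fy=5.6,interpolation=cv2.INTER_CUBIC))
E
```

```text
t 6.99 k -43.37 lat 0.46 z 94.83 f_d -0.29 f_n -0.64 f_z -1.84 grip 17.40 tq [0.09 0.1  0.02]
t 7.46 k -45.50 lat 0.39 z 69.13 f_d 0.92 f_n -0.09 f_z -1.59 grip 17.21 tq [ 0.05  0.1  -0.07]
True
t 8.38 k -45.32 lat 0.49 z 46.00 f_d 0.40 f_n -0.10 f_z 3.59 grip 17.49 tq [-0.02 -0.21 -0.03]
```

View pics/top3b.png

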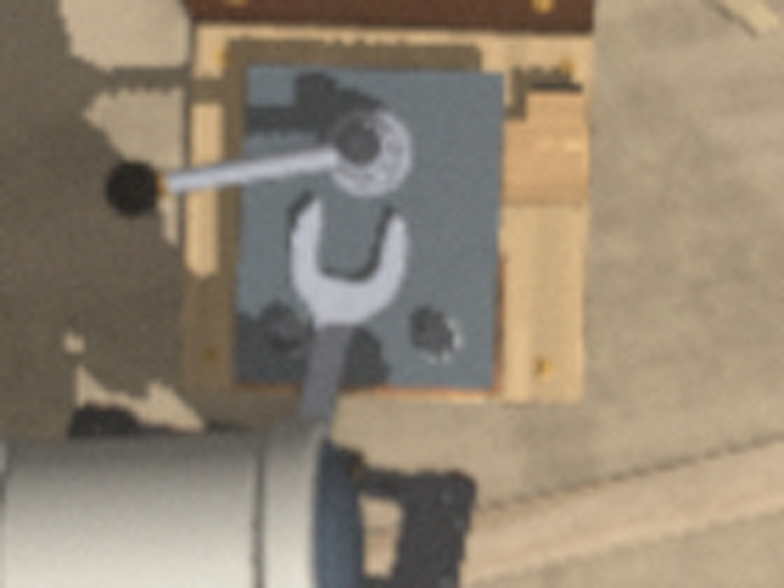

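```bash
python3 - <<'E'
from q import *
import h
tcp=r.get_state()['eef_pos']
im,a,b,j,d,n=headfit('top3',56,tcp,-11.33)
m=(im.min(-1)>140).astype(np.uint8); print('j rel', (j-h.J)@d,(j-h.J)@n)
for al in range(16,-17,-4):
    row=m[np.argmin(abs(a-al))]; dd=np.diff(row.astype(int)); print(al,[(float(b[i]),int(v)) for i,v in enumerate(dd) if v])
E
```

```text
j rel -46.539545598341284 -0.5289363117548234
16 [(24.0, 1), (18.5, -1), (-15.5, 1), (-22.5, -1)]
12 [(26.5, 1), (17.5, -1), (-15.0, 1), (-23.5, -1)]
8 [(28.5, 1), (16.5, -1), (-15.0, 1), (-25.5, -1)]
4 [(28.5, 1), (16.5, -1), (-14.0, 1), (-26.0, -1)]
0 [(29.5, 1), (16.5, -1), (-14.5, 1), (-26.0, -1)]
-4 [(29.0, 1), (16.5, -1), (-14.5, 1), (-27.0, -1)]
-8 [(28.0, 1), (16.0, -1), (-14.0, 1), (-27.0, -1)]
-12 [(27.5, 1), (14.5, -1), (-12.0, 1), (-25.5, -1)]
-16 [(26.5, 1), (7.0, -1), (5.0, 1), (3.0, -1), (-5.0, 1), (-25.0, -1)]
```

```bash
python3 - <<'E'
from h import *
o=ori(A,-1); L=-0.5
r.line_to(list(cmd(-44.5,L))+[47.0],o,velocity=20); st()
k=-44.5
while k<4:
    k2=k+ (8 if k<-25 else 4)
    h=r.line_to(list(cmd(k2,L))+[47.0],o,velocity=30,max_force=10); q=st()
    k=k2
    if h: print('stop',k2); break
for n in('scene','top'): s=snap(n,n+'4')
cv2.imwrite(f'pics/top4b.png',cv2.resize(s['image'][180:285,150:290],None,fx=5.6,fy=5.6,interpolation=cv2.INTER_CUBIC))
E
```

```text
t 8.77 k -45.25 lat -0.02 z 46.56 f_d 0.89 f_n 0.85 f_z 0.35 grip 17.48 tq [ 0.07 -0.12 -0.02]
t 9.18 k -36.67 lat -0.03 z 46.85 f_d 0.59 f_n 0.21 f_z -1.91 grip 17.46 tq [ 0.01 -0.12  0.01]
t 9.60 k -28.65 lat 0.03 z 46.99 f_d 1.20 f_n 0.45 f_z -1.62 grip 17.57 tq [ 0.03 -0.09  0.03]
t 10.02 k -20.59 lat 0.02 z 47.03 f_d 0.19 f_n 0.55 f_z -0.14 grip 17.45 tq [ 0.07 -0.11  0.02]
t 10.30 k -16.65 lat 0.05 z 47.07 f_d 1.11 f_n 0.04 f_z -0.07 grip 17.33 tq [ 0.02 -0.11 -0.01]
t 10.58 k -12.64 lat 0.05 z 47.08 f_d 0.93 f_n 0.34 f_z -0.36 grip 17.38 tq [ 0.02 -0.05 -0.03]
t 10.87 k -8.61 lat 0.06 z 47.14 f_d 0.34 f_n 0.23 f_z 1.56 grip 17.54 tq [ 0.05 -0.01  0.01]
t 11.15 k -4.62 lat 0.05 z 47.15 f_d -0.57 f_n -0.01 f_z 3.15 grip 17.16 tq [ 0.05  0.04 -0.  ]
t 11.43 k -0.68 lat 0.09 z 47.18 f_d -1.16 f_n -0.63 f_z 3.04 grip 17.42 tq [ 0.13  0.28 -0.05]
t 11.64 k 0.08 lat 0.12 z 47.22 f_d -2.27 f_n 0.15 f_z 4.53 grip 17.12 tq [ 0.08  0.39 -0.  ]
stop 3.5
```

View pics/top4b.png

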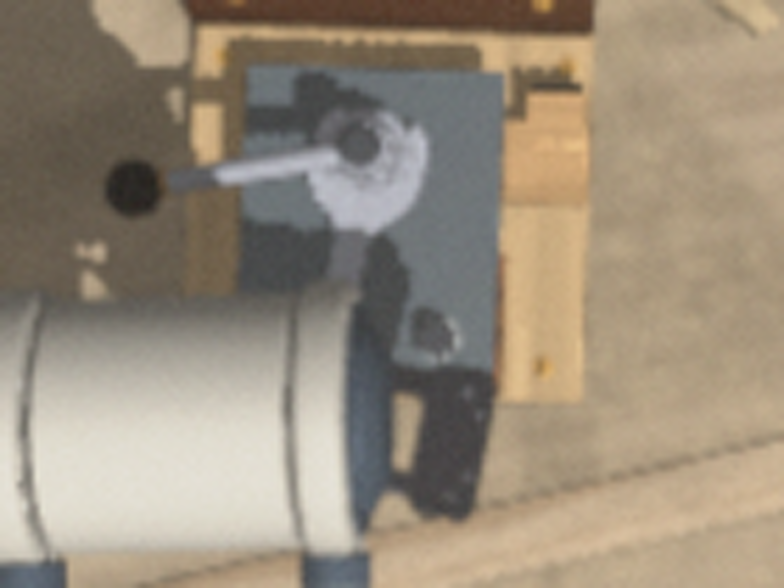

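```bash
python3 - <<'E'
from h import *
o=ori(A,-1); L=-0.5
st()
h=r.line_to(list(cmd(5,L))+[47.3],o,velocity=15,max_force=12); print(h); st()
r.pause(.1); st()
from q import *
s=snap('top','top5'); tcp=r.get_state()['eef_pos']
im,a,b,j,d,n=headfit('top5',56,tcp,-11.33); cv2.imwrite('pics/hf5.png',cv2.resize(im,None,fx=3,fy=3))
E
```

```text
t 11.74 k 0.07 lat 0.12 z 47.21 f_d -2.77 f_n -0.65 f_z 4.39 grip 17.15 tq [ 0.05  0.35 -0.  ]
True
t 12.00 k 0.04 lat 0.14 z 47.23 f_d -2.10 f_n -0.41 f_z 4.77 grip 17.60 tq [ 0.03  0.24 -0.07]
t 12.10 k -0.00 lat 0.13 z 47.21 f_d -1.51 f_n -0.11 f_z 4.23 grip 17.34 tq [ 0.04  0.09 -0.01]
```

View pics/hf5.png

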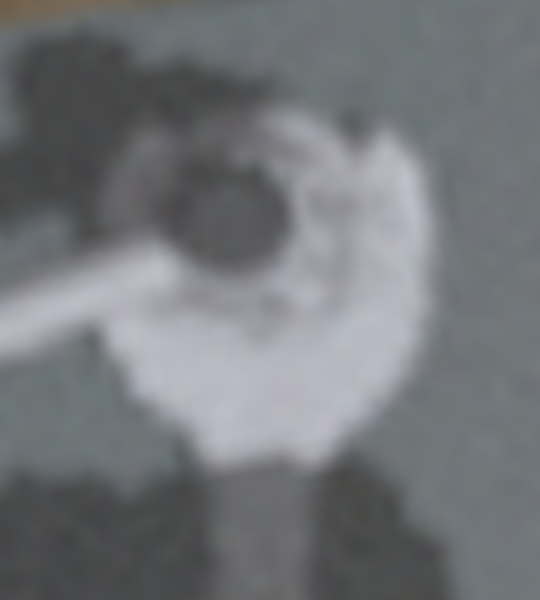

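```bash
python3 - <<'E'
from h import *
for dl in np.arange(0.5,5.1,0.5):
    a=np.radians(A-dl); d=np.array([np.cos(a),np.sin(a)]); n=np.array([-d[1],d[0]])
    p=J+(0.3-124.7)*d-0.95*n
    h=r.line_to(list(p)+[47.3],ori(A-dl,-1),velocity=15,max_force=6); 
    q=r.get_state(); f=q['ft_force']; print(round(dl,1),h,'f_n',(f[:2]@n).round(2),'f_d',(f[:2]@d).round(2),'z',f[2].round(2),'lat',((q['eef_pos'][:2]-J)@N).round(2),q['wrist_torque'].round(2))
    if h or f[:2]@n<-4: break
E
```

```text
0.5 False f_n -1.65 f_d 0.93 z 2.4 lat -0.11 [-0.28  0.13 -0.01]
1.0 False f_n -2.89 f_d 0.19 z 3.06 lat 0.98 [-0.42  0.26 -0.12]
1.5 False f_n -3.58 f_d 0.02 z 2.84 lat 2.29 [-0.46  0.21 -0.  ]
2.0 False f_n -4.89 f_d -0.8 z 3.11 lat 2.98 [-0.83  0.33 -0.01]
```

```bash
python3 - <<'E'
from h import *
for dl in np.arange(2.3,5.1,0.3):
    a=np.radians(A-dl); d=np.array([np.cos(a),np.sin(a)]); n=np.array([-d[1],d[0]])
    p=J+(0.3-124.7)*d-0.95*n
    h=r.line_to(list(p)+[47.3],ori(A-dl,-1),velocity=15,max_force=6); r.pause(.05)
    q=r.get_state(); f=q['ft_force']; print(round(dl,1),h,'f_n',(f[:2]@n).round(2),'f_d',(f[:2]@d).round(2),'z',f[2].round(2),'lat',((q['eef_pos'][:2]-J)@N).round(2),q['wrist_torque'].round(2))
    if h or f[:2]@n<-9: break
snap('top','top6');s=snap('scene','scene6')
g=cv2.convertScaleAbs(s['image'],alpha=1.6); cv2.imwrite('pics/scene6b.png',cv2.resize(g[210:310,190:310],None,fx=6,fy=6,interpolation=cv2.INTER_CUBIC))
E
```

```text
2.3 False f_n -7.02 f_d -1.31 z 3.27 lat 3.09 [-1.13  0.41  0.14]
2.6 False f_n -8.49 f_d -0.78 z 3.94 lat 3.16 [-1.51  0.57  0.3 ]
2.9 False f_n -10.93 f_d -1.08 z 4.94 lat 3.27 [-1.85  0.73  0.35]
```

View pics/scene6b.png

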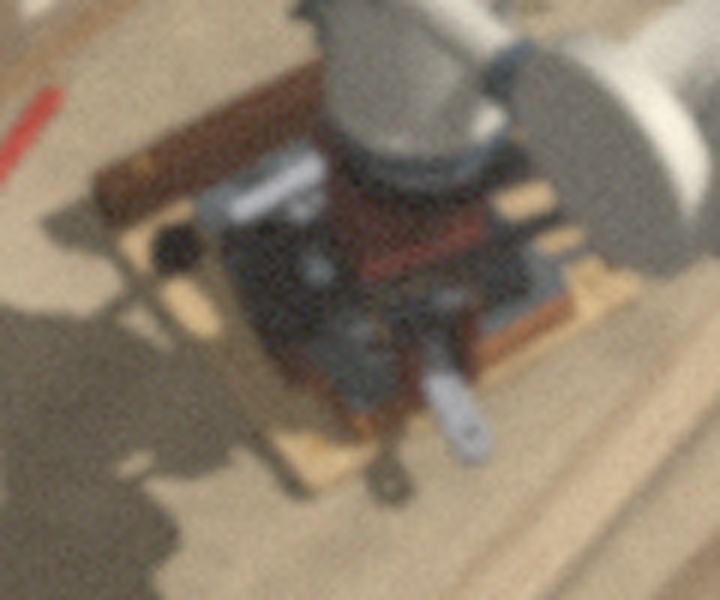

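```bash
python3 - <<'E'
from h import *
dl=2.1;a=np.radians(A-dl); d=np.array([np.cos(a),np.sin(a)]); n=np.array([-d[1],d[0]])
p=J+(0.0-124.7)*d-0.95*n; o=ori(A-dl,-1)
r.line_to(list(p)+[47.3],o,velocity=15); st()
r.set_gripper(0.45); st()
r.line_to(list(p)+[75],o,velocity=60); 
r.line_to(list(p-60*d)+[180],o,velocity=200)
r.move_to([330,-200,250],ori(0,-1)); st()
s=snap('scene','scene7');tt=snap('top','top7')
g=cv2.convertScaleAbs(s['image'],alpha=1.6); cv2.imwrite('pics/scene7b.png',cv2.resize(g[210:310,190:310],None,fx=6,fy=6,interpolation=cv2.INTER_CUBIC))
cv2.imwrite('pics/top7b.png',cv2.resize(tt['image'][180:285,150:290],None,fx=5.6,fy=5.6,interpolation=cv2.INTER_CUBIC))
E
```

```text
t 14.42 k -0.23 lat 4.01 z 47.25 f_d 0.98 f_n -5.92 f_z 1.72 grip 17.47 tq [-1.07  0.16  0.02]
t 14.97 k -0.52 lat 4.79 z 47.27 f_d 0.51 f_n -0.57 f_z 1.59 grip 39.61 tq [-0.13  0.08 -0.1 ]
t 17.44 k -88.58 lat -266.46 z 248.98 f_d 0.04 f_n -0.01 f_z 0.67 grip 39.73 tq [0.01 0.   0.01]
```

View pics/scene7b.png

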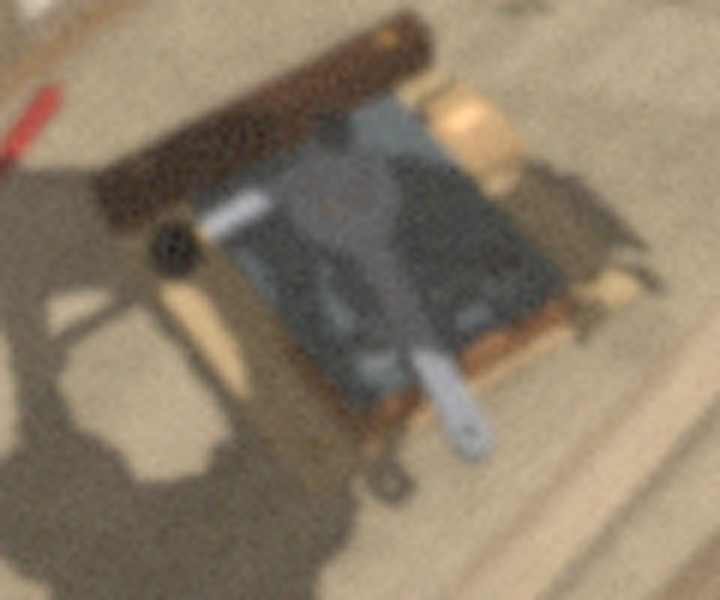

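View pics/top7b.png

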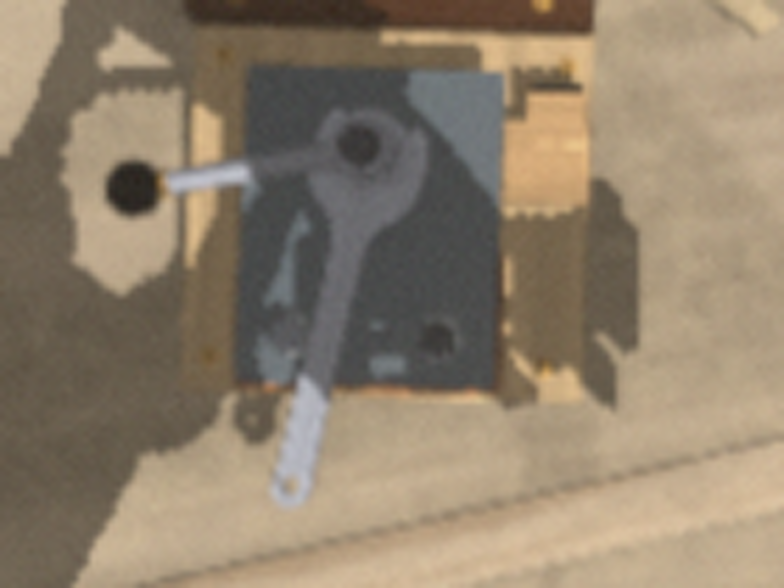

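```bash
cat >> h.py <<'E'
def lev(phi,s,z=96.0):
    f=np.radians(phi); u=np.array([np.cos(f),np.sin(f)]); T=np.array([np.sin(f),-np.cos(f)])
    p=J+105*u-s*T; return [p[0],p[1],z],ori(phi-90,1),u,T
E
python3 - <<'E'
from h import *
r.set_gripper(0.0,30)
p,o,u,T=lev(100.2,45)
r.move_to(p[:2]+[190],o)
r.line_to(p,o,velocity=150); f0=r.get_state()['ft_force']; print(f0,r.get_state()['eef_pos'],p,r.get_state()['gripper_width'])
h=r.line_to(lev(100.2,27)[0],o,velocity=60,max_force=4); print(h)
np.save('f0.npy',f0)
q=r.get_state(); print(q['time'],(q['ft_force']-f0)@np.r_[T,0])
s=snap('top','top8'); cv2.imwrite('pics/top8b.png',cv2.resize(s['image'][180:285,150:290],None,fx=5.6,fy=5.6,interpolation=cv2.INTER_CUBIC))
E
```

```text
[-0.57654866 -0.13483421  0.37586735] [529.00122857 116.13558327  97.08250959] [np.float64(528.5172999078279), np.float64(116.17172552238915), 96.0] 0.00997941488756047
False
21.675 0.6294566167975332
```

View pics/top8b.png

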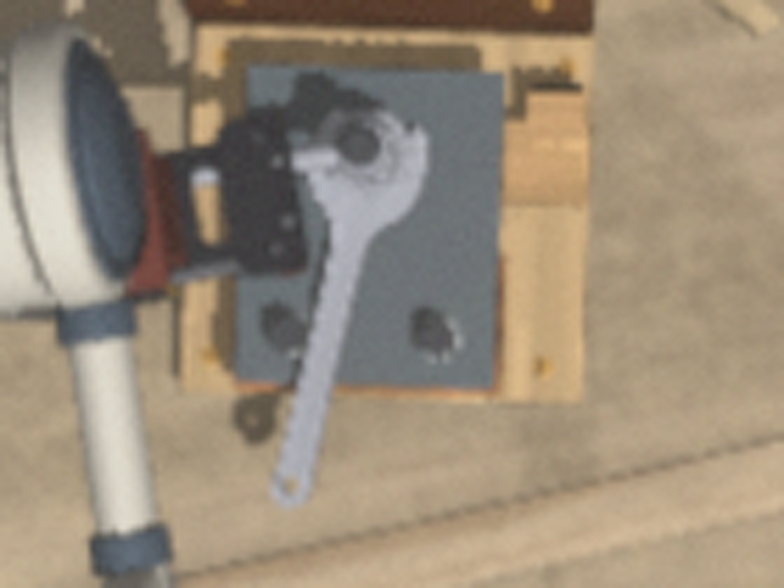

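```bash
cat > push.py <<'E'
from h import *
import sys
phi0,F1,dphi,v=float(sys.argv[1]),float(sys.argv[2]),float(sys.argv[3]),float(sys.argv[4])
f0=np.load('f0.npy'); log=[]; phi=phi0
while phi>phi0-75:
    phi-=dphi; p,o,u,T=lev(phi,23.5); h=r.line_to(p,o,velocity=v,max_force=9)
    q=r.get_state(); f=q['ft_force']-f0; F=-f[:2]@T; log.append((phi,F,f[:2]@u,f[2])); 
    if F>3.5: print('phi %.1f F %.2f rad %.2f z %.2f'%log[-1],h)
    if F>F1 or q['time']>46: break
print(len(log),[tuple(np.round(l,1).tolist()) for l in log[::6]]); print(q['time'],q['eef_pos'],log[-1]); np.save('phi.npy',phi)
E
python3 push.py 100.2 4.5 1.2 40
```

```text
phi 41.4 F 3.74 rad 0.06 z -0.86 False
phi 40.2 F 4.26 rad -0.11 z 0.18 False
phi 39.0 F 5.64 rad -0.43 z -0.61 False
51 [(99.0, -1.3, 0.4, 0.4), (91.8, -1.3, -0.4, -0.1), (84.6, -0.4, 0.1, -0.9), (77.4, -0.3, 0.5, -0.0), (70.2, -0.2, -0.2, -0.3), (63.0, -0.4, 0.4, -0.7), (55.8, -0.9, 0.2, -0.6), (48.6, 0.4, -0.1, 0.1), (41.4, 3.7, 0.1, -0.9)]
34.5167 [657.86225477 105.51505227  95.86841179] (38.99999999999986, np.float64(5.639511899385806), np.float64(-0.42594620374259895), np.float64(-0.6085850943113017))
```

```bash
python3 - <<'E'
from h import *
q=r.get_state(); print(-(q['ft_force']-np.load('f0.npy'))[:2]@lev(39,23.5)[3])
s=snap('top','top9'); cv2.imwrite('pics/top9b.png',cv2.resize(s['image'][150:285,150:290],None,fx=4.4,fy=4.4,interpolation=cv2.INTER_CUBIC))
E
python3 push.py 39 8.3 0.9 40
```

```text
5.639511899385807
phi 38.1 F 5.76 rad -1.23 z -0.04 False
phi 37.2 F 5.71 rad -0.95 z 0.08 False
phi 36.3 F 5.92 rad -0.23 z -0.17 False
phi 35.4 F 6.23 rad -1.15 z -1.05 False
phi 34.5 F 6.60 rad -1.49 z -0.80 False
phi 33.6 F 6.19 rad -1.12 z 0.58 False
phi 32.7 F 6.04 rad -1.38 z 0.64 False
phi 31.8 F 6.69 rad -1.39 z 0.87 False
phi 30.9 F 6.38 rad -1.70 z 0.02 False
phi 30.0 F 7.74 rad -1.64 z -0.03 False
phi 29.1 F 6.64 rad -1.98 z -1.25 False
phi 28.2 F 7.85 rad -1.77 z -0.14 False
phi 27.3 F 8.05 rad -2.22 z 0.68 False
phi 26.4 F 8.19 rad -1.51 z -0.56 False
phi 25.5 F 8.07 rad -1.92 z -0.70 False
phi 24.6 F 8.40 rad -1.89 z -0.42 False
16 [(38.1, 5.8, -1.2, -0.0), (32.7, 6.0, -1.4, 0.6), (27.3, 8.0, -2.2, 0.7)]
38.5667 [676.27542501  87.53487999  95.73623135] (24.600000000000023, np.float64(8.39706388479961), np.float64(-1.8870684797427173), np.float64(-0.4228027315926412))
```

View pics/top9b.png

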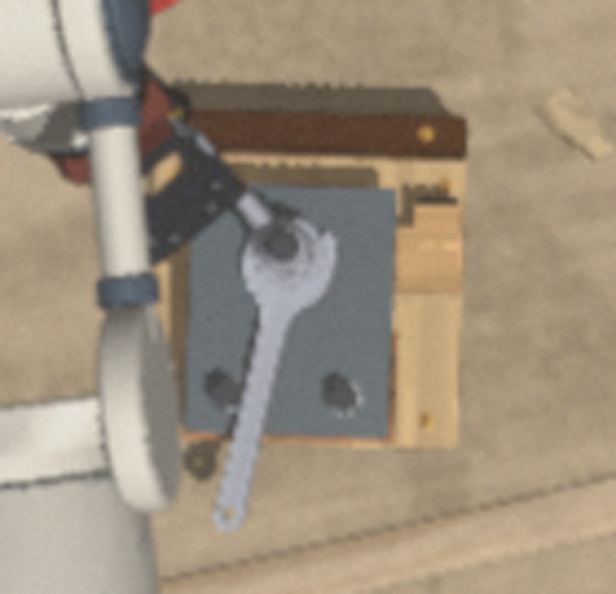

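```bash
python3 - <<'E'
from h import *
f0=np.load('f0.npy')
for i in range(4):
    r.pause(.03); q=r.get_state(); p,o,u,T=lev(24.6,23.5); print(-(q['ft_force']-f0)[:2]@T)
e=q['eef_pos'][:2]-J; print('cmd',p,'eef',q['eef_pos'], 'err T',(e-(np.array(p[:2])-J))@T,'err u',(e-(np.array(p[:2])-J))@u)
s=snap('top','top10'); snap('scene','scene10');cv2.imwrite('pics/top10b.png',cv2.resize(s['image'][150:285,150:290],None,fx=4.4,fy=4.4,interpolation=cv2.INTER_CUBIC))
E
```

```text
8.37858574506127
9.07561300458767
7.69901577900306
7.70228528367604
cmd [np.float64(677.0871928318227), np.float64(85.87653174994824), 96.0] eef [676.26628008  87.49964836  95.71848156] err T -1.8175264407814635 err u -0.07073124441595989
```

View pics/top10b.png

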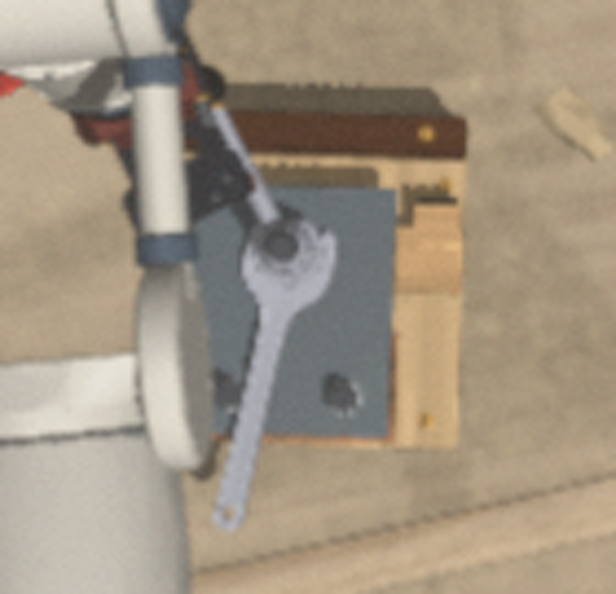

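```bash
cat > push2.py <<'E'
from h import *
f0=np.load('f0.npy'); phi=24.6
while phi>12:
    phi-=1.2; p,o,u,T=lev(phi,23.5); h=r.line_to(p,o,velocity=40,max_force=4)
    F=[]
    for i in range(4): r.pause(.02); q=r.get_state(); F.append(-(q['ft_force']-f0)[:2]@T)
    print('phi %.1f F %.2f (max %.2f) t %.1f'%(phi,np.mean(F),max(F),q['time']),h)
    if np.mean(F)>9.6 or q['time']>47: break
e=q['eef_pos'][:2]-J; print('eff err',(e-(np.array(p[:2])-J))@T)
np.save('phi.npy',phi)
E
python3 push2.py
```

```text
phi 23.4 F 7.95 (max 8.50) t 39.1 False
phi 22.2 F 8.80 (max 8.85) t 39.4 False
phi 21.0 F 9.13 (max 9.61) t 39.8 False
phi 19.8 F 9.23 (max 9.32) t 40.1 False
phi 18.6 F 9.64 (max 10.22) t 40.4 False
eff err -2.4388395861019276
```

```bash
python3 - <<'E'
from h import *
phi=float(np.load('phi.npy')); p,o,u,T=lev(phi,50)
r.line_to(p,o,velocity=100); q=r.get_state(); print('air F',-(q['ft_force']-np.load('f0.npy'))[:2]@lev(phi,0)[3])
r.line_to(p[:2]+[200],o,velocity=200)
r.move_to([330,-250,300],ori(0,1)); print(r.get_state()['time'])
s=snap('scene','scene11');tt=snap('top','top11')
g=cv2.convertScaleAbs(s['image'],alpha=1.6); cv2.imwrite('pics/scene11b.png',cv2.resize(g[200:310,170:310],None,fx=5.5,fy=5.5,interpolation=cv2.INTER_CUBIC))
cv2.imwrite('pics/top11b.png',cv2.resize(tt['image'][150:285,150:290],None,fx=4.4,fy=4.4,interpolation=cv2.INTER_CUBIC))
E
```

```text
air F 0.2668474722899726
43.2917
```

View pics/scene11b.png

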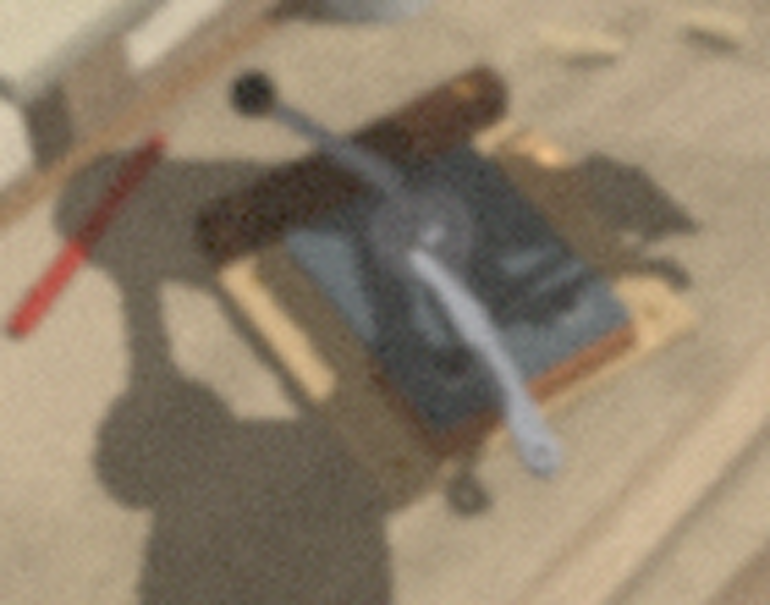

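View pics/top11b.png

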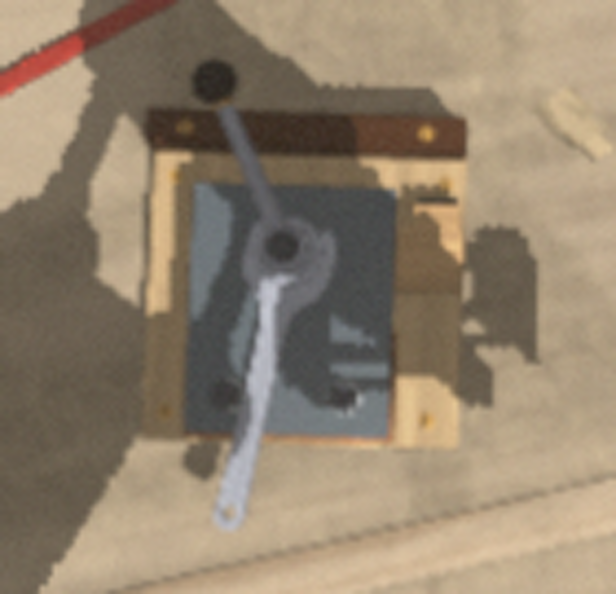

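View pics/top11.png

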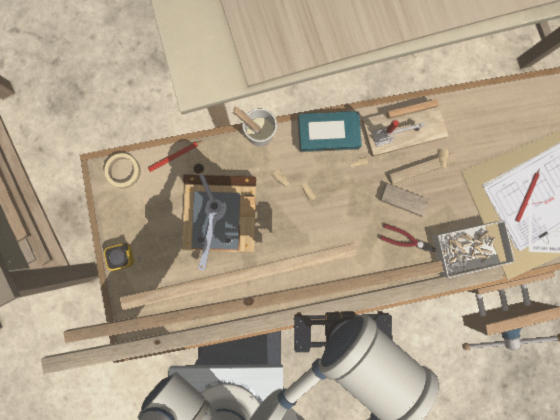

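```bash
python3 - <<'E'
from h import *
t=load('top11'); b=plane(t,[[198.4,167.7]],105.5)[0,:2]-J; print(b,np.hypot(*b),np.degrees(np.arctan2(b[1],b[0])))
r.finish_job()
E
```

```text
[98.35951253 39.37784273] 105.94908307000601 21.818500069676478
the job is handed in; nothing more can be done
```

The pivot is locked and the job is handed in at about 43 s of the 59 s allowed; no verdict came back.

- **Spanner:** I slid it along the nut's axis until it met a firm stop (10–12 N). That stop was within 0.1 mm of where the camera said fully home should be. I then swung the handle clockwise about 2–3 degrees onto the left bolt (about 11 N at the gripper), let go and withdrew.
- **Lever:** I pushed the ball clockwise in small steps. The pull rose to about 6 N when the nuts met, and I stopped at a mean of 9.6 N. The highest sampled reading was 10.2 N, and the force sensor's zero was off by about ±0.4 N, so the peak stayed well under 15 N.
- **Last pictures:** The spanner is still on the nut with its handle at the bolt, and it did not visibly move while I tightened. The lever stayed at about 22 degrees (world frame). The tape roll, tape measure, pencil and pliers look undisturbed, and the robot touches nothing.

**What disagreed or went unmeasured:**
- **Camera views:** The two cameras differed by 2–4 mm, with triangulated heights up to 7 mm low at the plate's back edge. I relied on the top view and on touch.
- **Force slope:** The pull rose by 1.0–1.4 N per 0.1 rad rather than the stated 2. By force the bite is about 0.17–0.2 rad. The lever turned about 0.3 rad after the pull rose, which I put down to play in the spanner jaws and flex in the arm.
- **Lower nut:** I did not measure its turn directly. It follows from the 2–3 degree swing plus jaw play, which is well under 20 degrees.

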